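# Gauge the ball polisher's pad and show the rod tip

### The arm

A 6-joint arm with a two-finger parallel gripper is mounted at the origin on the work surface. World frame = base frame: x ahead of the robot, y to its left, z up, the work surface at z = 0. Lengths are in m, angles in rad, forces in N, time in s.
With the tool pointing down it reaches from about 0.325 to 0.75 m from the base axis. Payload 7.6 kg.
Tool frame: the origin (TCP) lies between the finger pads; the fingertips stand ctrl.tcp_to_tips ahead of it and the grasp point (between the pads) lies 8 mm behind it (ctrl.tcp_to_tips is the distance from the TCP to the fingertips, in m); z points along the fingers, y is the line along which they close (so a half turn about z gives the same grasp; the last joint's range is limited). The gripper opens to 85 mm and grips with 20 to 120 N. Pads are 22 mm wide; open, the fingers measure 114 mm over their backs; the gripper's body (76 mm by 85 mm) begins 54 mm behind the grasp point. The pads swing forward as they close: fully open they stand 13 mm farther back than shut.
Start: joints at [1.221, 0.052, 1.401, -0, 1.689, -0.07], TCP at [0.145, 0.505, 0.242] pointing down, gripper open.
Joint ranges: [-2.9, 2.9], [-0.91, 2.17], [0.12, 2.37], [-1.06, 4.2], [0.26, 2.73], [-2.93, 2.93]. Speed limits (rad/s): [2.57, 2.57, 3.01, 3.14, 3.14, 3.14].

### API

Orientations are given as a rotation vector (axis times angle).
In Python, from station import sensors, capture, get_calibration, order, ctrl gives the robot as it stands.
- The arm moves only by the tool arm_command, never from a script. Its argument "deltas" is a list of rows, each an object of numbers: "x", "y", "z": the shift along the tool's x, y, z normalised to -1 to 1, where 1 is 0.2 m; "rx", "ry", "rz": the turn, a rotation vector about the tool's x, y, z normalised to -1 to 1, where 1 is pi/2 rad; "grip": the closure, from 0 (fully open) to 1 (shut). A call has 1 to 8 rows; each row is the pose to reach, as a shift and turn from the pose commanded when the call began, along the tool's axes at that moment; what a row does not reach only later rows make up. A row lasts 1/12 s, in which the tool goes at most 41.7 mm and 7.16 degrees, less where a joint would pass 70% of its speed; a pose out of reach is approached as far as the arm can. A call with a number of a shift or a turn outside -1 to 1 is refused whole. A call with a gripper value outside its range is refused whole. The fingers move at their own pace and stop on an object; "force" is the grip in N (left out, the last holds). Time passes only in rows, so rows that repeat a pose let the fingers close. It gives the time, the measured TCP pose, the force, the opening and the grip force at its end, in the units of the state.
- sensors.get_obs(): the state, without advancing time (a new reading comes with each control period).
- capture(name): name is "side" or "top" or "wrist"; returns the picture (400x640x3 uint8, red, green, blue); there is no depth.
- get_calibration(name): a dict with "fx", "fy", "cx", "cy" (pixels), "distortion" ([k1, k2, p1, p2, k3] as OpenCV has them; the pictures are not rectified), "rvec" (rotation vector, rad) and "tvec" (3), from world to camera coordinates, as OpenCV has them. Camera axes: x right, y down, z forward; pixel columns grow to the right and rows downward; lengths in m; the calibration is good to about 2 mm. A picture is of the moment at which its call begins: read the wrist's pose just before it. get_calibration takes no time and is no camera call; for the wrist camera it gives the pose at the moment of the call.
- order.job_done(): hands the job in; it is judged then, once.
The state is a dict: "clock": time; "joint_positions": joint angles; "qd": joint speeds; "effort": joint torques, N m; "position": TCP position; "ee_rot": TCP orientation; "wrist_force": force on the tool from outside, world axes, zero at the start; "moment": the same for the moment, N m; "finger_gap": opening from 0.0 (shut) to 1.0 (fully open); "grip_force": force on a finger pad.
Only numpy, scipy, OpenCV 4.12 (cv2) and the standard library are available. Lean on these libraries where they do the work, as an engineer would, in place of code of your own. Each camera call takes 0.05 s, during which the arm holds its last target. There are 200 camera calls.

### The job

Push the ball polisher's lint drawer fully home first. Then take the gauge rod from its rest, slide it into the slanted guide tube until its collar stops on the rim, and draw it out again. Finish still holding the rod by its handle, level and still in the air with its tip over the white reading card, about 15 cm above the bench, the drawer still shut; leave the other things on the bench where they are.

Things in the scene. Friction and masses are not known exactly. Their poses are not given: they have to be found in the camera images.
- polisher: Grey ball polisher, fixed to the bench. Origin: centre of its foot plate at bench level; its x points from the drawer front to the back, its y along its length, z up. The foot plate covers x -70..70 mm, y -140..110 mm, 12 mm thick. The main block covers x -70..70, y -30..110 mm and is 115 mm high; two balls sit in its top at x = 30 mm, up to 160 mm high. At its -y end the guide tube slants freely over the foot plate.
- lint_drawer (a joint): How far the polisher's lint drawer stands open, m: 0 = fully home against its stop, up to 0.09. It slides along the polisher's x (opens to -x); stiff slide, about 3 N of friction, stays where it is left. Its front panel is 120 mm wide, from 22 to 92 mm above the bench, at the middle of the main block (polisher y = 40 mm).
- drawer_pull (a point): Middle of the drawer's pull: a round steel bar 10 mm thick, 70 mm long along the polisher's y, 73 mm above the bench, its centre 19 mm in front of the outer face of the drawer's front panel. Pushing the bar towards the polisher's +x shuts the drawer.
- guide_tube: Steel guide tube, 100 mm long, fixed to the polisher, 40 degrees above horizontal. Origin at its lower end, on the axis; its z runs along the axis up and out of the mouth (the polisher's -y side, upwards). Bore 15 mm, outside 23 mm; the last 16 mm flare to 26 mm inside and 34 mm outside at the mouth.
- tube_mouth (a point): Centre of the guide tube's open upper rim, 125 mm above the bench; same axes as the guide tube (z out along the tube's axis).
- gauge_rod: Gauge rod, 120 g or so, 188 mm long in all, at first lying level on its rest. Origin on its axis at the front face of the collar; its x points along the rod to the tip. Shaft: steel, 10 mm thick, 90 mm long (x 0..90 mm), the last 4 mm only 7 mm thick. Collar: disc 38 mm across, x -8..0 mm. Handle: wooden bar 18 mm wide (y) and 24 mm high (z), x -98..-8 mm. Fully in, the collar's front face rests on the tube's rim.
- rod_tip (a point): The tip end of the gauge rod's shaft, on the axis (90 mm ahead of the collar's face).
- rod_grip (a point): Good grip point on the handle, on the axis, 45 mm behind the collar's front face; when on the rest, 55 mm above the bench with 26 mm free on both sides along the rod; grip across the 18 mm width.
- rod_rest: Wooden rest of the gauge rod, fixed. Base 190 x 50 x 10 mm; origin under the point where the collar's face lies; its x points the way the lying rod's tip points. Two notched posts carry the shaft at x = 70 mm (12 mm thick, 34 mm wide, 62 mm high) and the handle's end at x = -88 mm (12 mm thick, 40 mm wide, 63 mm high). The rod lifts straight out.
- card: White reading card, 90 x 90 x 3 mm, fixed flat on the bench. Origin: centre of its underside.
- chalk_a: Cue-chalk cube, 22 x 22 x 22 mm. Bystander; origin at its underside centre.
- chalk_b: Second cue-chalk cube, 22 x 22 x 22 mm. Bystander; origin at its underside centre.
- puck_a: Round steel shuffleboard weight, 59 mm across, 25 mm high. Bystander; origin at its underside centre.
- puck_b: Second shuffleboard weight, the same. Bystander; origin at its underside centre.
- brush: Table brush lying on the bench. Bystander; origin at its underside (under its grip, roughly).
- mug: White mug, 80 mm across, 90 mm high. Bystander; origin at its underside centre.
- jar: Closed amber jar, 60 mm across, 80 mm high. Bystander; origin at its underside centre.
There are look-alikes about, which are no part of the job. Leave any green or turquoise look-alike of the gauge_rod alone. Several things have the shape of the rod_rest; the one meant has the colours described above.

How it is judged:
By the outcome, as a careful person would: the job done as asked, in the order asked, and still so for the second after the job is handed in, while the arm keeps its last pose, push and grip.
It also fails if it takes over 64 s, if anything falls off the work surface, if the arm or the gripper's body presses on something with over 40 N, if the wrist force passes 120 N, or if a joint passes its speed limit or range.

## Working session

There is one attempt and no reset: what is moved stays moved. The work goes in short steps, Python scripts to look and compute and a tool call to move; the robot and the scene stay as the last step left them, time stands still between calls to the robot, and variables do not carry over. Pictures are saved under pics/ and viewed, at most 10 in all, crops included, and the job is handed in when it is done.

Besides the shell and the picture viewer there is one more tool, called after "Request:" in YAML: its name, and indented under it one key for each argument. arm_command: Moves the arm, as the interface text tells. Its arguments: {"type":"object","properties":{"deltas":{"type":"array"},"force":{"type":"number"}},"required":["deltas"]}

```bash
mkdir -p pics; ls
python3 - <<'E'
from station import sensors, capture, get_calibration, order, ctrl
import cv2,json
print(sensors.get_obs()); print(ctrl.tcp_to_tips)
for n in("top","side"):
    cv2.imwrite(f"pics/{n}0.png",capture(n)[:,:,::-1]); print(get_calibration(n))
E
```

```text
pics
{'clock': 0.0, 'joint_positions': array([ 1.22068772e+00,  5.28288950e-02,  1.40171338e+00, -3.45386028e-05,
        1.68857083e+00, -7.03113160e-02]), 'qd': array([-0.00149604, -0.00014242,  0.00164355,  0.00027446,  0.0010036 ,
        0.00031265]), 'effort': array([-2.25045740e-03, -3.81671476e+01, -3.60172069e+01, -2.89458521e-04,
        6.34522250e-03,  3.53981250e-06]), 'position': array([0.14488328, 0.50432902, 0.24148225]), 'ee_rot': array([-4.38038907e-01, -3.11061702e+00,  2.34677771e-03]), 'wrist_force': array([ 0.81922334, -1.42438728,  0.5944854 ]), 'moment': array([ 0.00422366, -0.10035674,  0.01973855]), 'grip_force': 0.0, 'finger_gap': 0.9988596460024854}
0.011
{'fx': 366.90996012443634, 'fy': 366.90996012443634, 'cx': 318.178766085077, 'cy': 204.22152799968256, 'distortion': array([-0.00273454,  0.        ,  0.        ,  0.        ,  0.        ]), 'rvec': array([ 2.13083567, -2.09510231,  0.19594601]), 'tvec': array([0.04954326, 0.52044486, 0.98573675])}
{'fx': 479.4371452032019, 'fy': 479.4371452032019, 'cx': 317.15395671684917, 'cy': 196.1740072178385, 'distortion': array([-0.06390659,  0.        ,  0.        ,  0.        ,  0.        ]), 'rvec': array([ 2.18415586, -0.68587606,  0.34009397]), 'tvec': array([-0.37105609,  0.31019711,  1.25814401])}
```

View pics/top0.png

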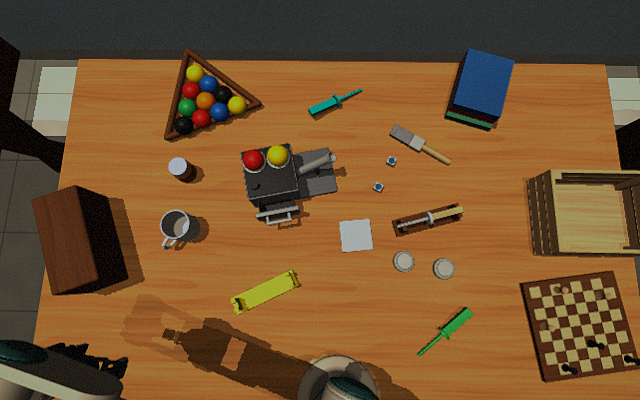

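View pics/side0.png

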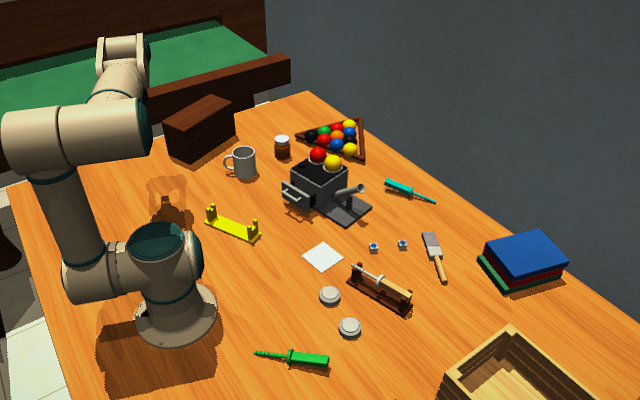

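Top view: polisher at about (285,180), with its drawer pull at (278,215) and tube mouth at (331,157). The card is at (356,235). Rod candidates: wooden-handled steel rod on the wooden rest (428,220), green look-alike (445,332) and turquoise look-alike (335,102). Rest candidates: wood (428,220) and yellow (265,292). The one at (428,220) fits, having a wooden handle, steel shaft and wooden rest. I'll confirm it in a crop.

```bash
python3 - <<'E'
import cv2,numpy as np
t=cv2.imread("pics/top0.png"); s=cv2.imread("pics/side0.png")
a=cv2.resize(t[140:260,230:480],None,fx=3.2,fy=3.2,interpolation=cv2.INTER_CUBIC)[:384]
cv2.imwrite("pics/topc.png",a)
b=cv2.resize(s[140:330,270:430],None,fx=3.1,fy=3.1,interpolation=cv2.INTER_CUBIC)
cv2.imwrite("pics/sidec.png",b)
E
cat > h.py <<'E'
from station import sensors, capture, get_calibration, order, ctrl
import cv2,numpy as np
from scipy.spatial.transform import Rotation as R
def ray(c,uv):
    K=np.array([[c['fx'],0,c['cx']],[0,c['fy'],c['cy']],[0,0,1]])
    p=cv2.undistortPoints(np.array([[uv]],float),K,c['distortion'])[0,0]
    M=R.from_rotvec(c['rvec']).as_matrix(); return -M.T@c['tvec'], M.T@np.array([p[0],p[1],1])
def onz(c,uv,z):
    o,d=ray(c,uv); return o+d*(z-o[2])/d[2]
def two(c1,u1,c2,u2):
    o1,d1=ray(c1,u1);o2,d2=ray(c2,u2)
    s=np.linalg.lstsq(np.c_[d1,-d2],o2-o1,rcond=None)[0]
    a,b=o1+s[0]*d1,o2+s[1]*d2
    return (a+b)/2,np.linalg.norm(a-b)
def proj(c,P):
    K=np.array([[c['fx'],0,c['cx']],[0,c['fy'],c['cy']],[0,0,1]])
    return cv2.projectPoints(np.atleast_2d(P).astype(float),c['rvec'],c['tvec'],K,c['distortion'])[0][:,0]
def delta(Pt,Rt,P0=None,R0=None):
    o=sensors.get_obs()
    if P0 is None:P0,R0=o['position'],R.from_rotvec(o['ee_rot'])
    return R0.inv().apply(np.array(Pt)-P0)/.2,(R0.inv()*Rt).as_rotvec()/(np.pi/2)
E
```

```text
(no output)
```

View pics/topc.png

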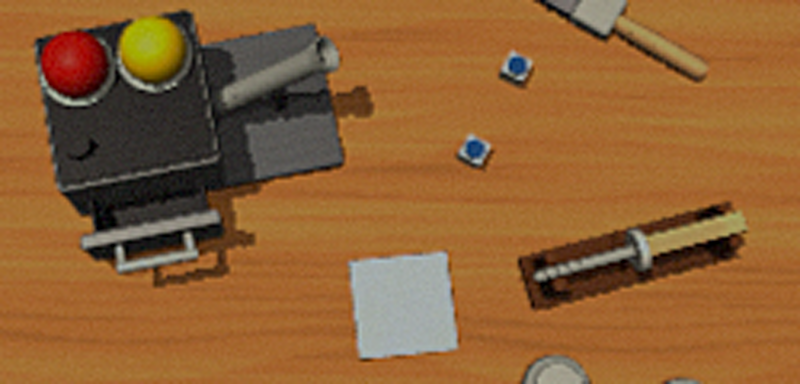

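View pics/sidec.png

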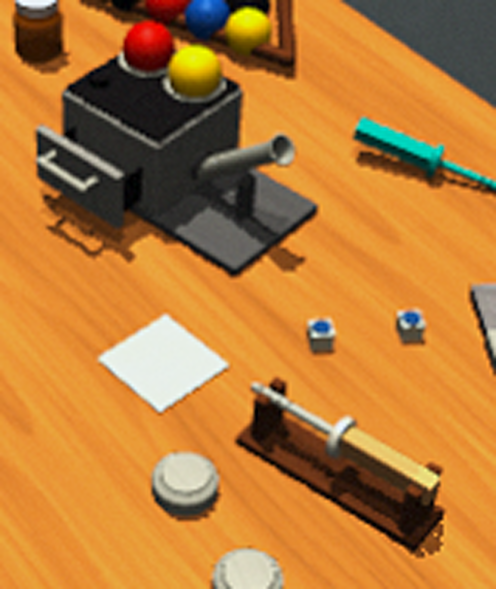

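The crops confirm the rod: tip at top-crop (540,274), collar (640,250), handle end (742,222). The drawer is open, with the pull at (158,260); tube mouth is at (328,53).

Run:
```python
from h import *
np.set_printoptions(precision=4,suppress=True)
T=get_calibration("top");S=get_calibration("side")
t=lambda u:((u[0]+.5)/3.2-.5+230,(u[1]+.5)/3.2-.5+140)
s=lambda u:((u[0]+.5)/3.1-.5+270,(u[1]+.5)/3.1-.5+140)
for n,a,b,z in [("tip",(540,274),(256,388),.055),("collar",(641,250),(342,434),.055),("hend",(744,223),(436,484),.06),
 ("pullL",(120,266),(42,158),.073),("pullR",(196,253),(92,184),.073),("mouth",(328,53),(283,150),.125),
 ("tubeax",(230,98),(205,165),.07)]:
    p,e=two(T,t(a),S,s(b)); print(n,onz(T,t(a),z),onz(S,s(b),z)[:2],p,e)
for n,a,z in [("bFL",(62,190),.115),("bFR",(217,160),.115),("bBR",(190,12),.115),("bBL",(38,40),.115),("pFR",(343,163),.012),("pBR",(315,25),.012),("panL",(84,244),.092),("panR",(218,214),.092)]:
    print(n,onz(T,t(a),z))
im=cv2.imread("pics/top0.png"); hsv=cv2.cvtColor(im,cv2.COLOR_BGR2HSV)
m=np.zeros(im.shape[:2],np.uint8); m[210:262,332:382]=cv2.inRange(hsv,(0,0,120),(180,70,255))[210:262,332:382]
M=cv2.moments(m,True);print("card",onz(T,(M['m10']/M['m00'],M['m01']/M['m00']),.003),M['m00'])
```

```text
tip [ 0.4627 -0.1658  0.055 ] [ 0.4565 -0.1642] [ 0.4601 -0.1645  0.0539] 0.006081749260090315
collar [ 0.4853 -0.2542  0.055 ] [ 0.4848 -0.2487] [ 0.4832 -0.252   0.0599] 0.002845400902512916
hend [ 0.5097 -0.3431  0.06  ] [ 0.5109 -0.3382] [ 0.5082 -0.3409  0.065 ] 0.0012351039244311243
pullL [0.4611 0.1971 0.073 ] [0.4605 0.1998] [0.46   0.1972 0.0751] 0.001791396992555398
pullR [0.4735 0.1323 0.073 ] [0.4803 0.1357] [0.4745 0.1307 0.0789] 0.004302295790906211
mouth [0.6373 0.0221 0.125 ] [0.6323 0.021 ] [0.6363 0.0229 0.1226] 0.0036818694351284866
tubeax [0.613  0.1069 0.07  ] [0.596  0.0981] [0.6122 0.1101 0.056 ] 0.010630937390306737
bFL [0.5181 0.2419 0.115 ]
bFR [0.5457 0.1136 0.115 ]
bBR [0.6757 0.1405 0.115 ]
bBL [0.6487 0.2696 0.115 ]
pFR [0.5694 0.0044 0.012 ]
pBR [0.7032 0.032  0.012 ]
panL [0.4766 0.2255 0.092 ]
panR [0.5042 0.113  0.092 ]
card [ 0.4397 -0.0512  0.003 ] 963.0
```

```bash
cat > d.py <<'E'
# target TCP x y z, azimuth (deg) of tool x, pitch (deg, tool x dipping below level); prints tool deltas
import sys
from h import *
x,y,z,az,p=map(float,sys.argv[1:6])
a,p=np.radians([az,p]); h=np.array([np.cos(a),np.sin(a),0]); Z=np.array([0,0,1])
tx=h*np.cos(p)-Z*np.sin(p); tz=-Z*np.cos(p)-h*np.sin(p); ty=np.cross(tz,tx)
d,r=delta([x,y,z],R.from_matrix(np.c_[tx,ty,tz]))
o=sensors.get_obs()
np.set_printoptions(precision=4,suppress=True)
print("xyz",d,"rxyz",r,"q",o['joint_positions'],"p",o['position'],"F",o['wrist_force'],o['clock'])
E
python3 d.py .42 .155 .2 192 0; python3 d.py .42 .155 .2 102 0
```

```text
xyz [-1.8046 -1.2986  0.2095] rxyz [-0.0008 -0.0003 -0.3115] q [ 1.2207  0.0527  1.4016 -0.      1.6886 -0.0702] p [0.1449 0.5044 0.2416] F [ 0.225   0.4421 -0.0201] 0.1
xyz [-1.8046 -1.2986  0.2095] rxyz [-0.0008  0.0004  0.6885] q [ 1.2207  0.0527  1.4016 -0.      1.6886 -0.0702] p [0.1449 0.5044 0.2416] F [ 0.225   0.4421 -0.0201] 0.1
```

Request:
arm_command:
  deltas:
    - {"x": -0.9, "y": -0.65, "z": 0.1, "rz": -0.31, "grip": 1}
    - {"x": -0.9, "y": -0.65, "z": 0.1, "rz": -0.31, "grip": 1}
    - {"x": -0.9, "y": -0.65, "z": 0.1, "rz": -0.31, "grip": 1}
    - {"x": -0.9, "y": -0.65, "z": 0.1, "rz": -0.31, "grip": 1}
    - {"x": -0.9, "y": -0.65, "z": 0.1, "rz": -0.31, "grip": 1}
    - {"x": -0.9, "y": -0.65, "z": 0.1, "rz": -0.31, "grip": 1}
    - {"x": -0.9, "y": -0.65, "z": 0.1, "rz": -0.31, "grip": 1}
    - {"x": -0.9, "y": -0.65, "z": 0.1, "rz": -0.31, "grip": 1}
  force: 40

```text
$.deltas[0]: bad value
```

```bash
python3 d.py .42 .155 .16 192 0
```

```text
xyz [-1.8047 -1.2984  0.4095] rxyz [-0.0008 -0.0003 -0.3115] q [ 1.2207  0.0527  1.4016 -0.      1.6886 -0.0702] p [0.1449 0.5044 0.2416] F [ 0.225   0.4421 -0.0201] 0.1
```

Request:
arm_command:
  deltas:
    - {"x": -0.9, "y": -0.65, "z": 0.1, "rx": 0, "ry": 0, "rz": -0.31, "grip": 1}
    - {"x": -0.9, "y": -0.65, "z": 0.1, "rx": 0, "ry": 0, "rz": -0.31, "grip": 1}
    - {"x": -0.9, "y": -0.65, "z": 0.1, "rx": 0, "ry": 0, "rz": -0.31, "grip": 1}
    - {"x": -0.9, "y": -0.65, "z": 0.1, "rx": 0, "ry": 0, "rz": -0.31, "grip": 1}
    - {"x": -0.9, "y": -0.65, "z": 0.1, "rx": 0, "ry": 0, "rz": -0.31, "grip": 1}
    - {"x": -0.9, "y": -0.65, "z": 0.1, "rx": 0, "ry": 0, "rz": -0.31, "grip": 1}
    - {"x": -0.9, "y": -0.65, "z": 0.1, "rx": 0, "ry": 0, "rz": -0.31, "grip": 1}
  force: 40

```text
clock: 0.68
position: [0.2843, 0.3263, 0.2214]
ee_rot: [0.317, -3.125, 0.003]
wrist_force: [-1.0, 0.4, -0.6]
finger_gap: 0.009
grip_force: 0.0
```

```bash
python3 d.py .42 .155 .16 192 0
```

```text
xyz [-0.4926 -0.9748  0.3091] rxyz [-0.0014 -0.0002 -0.0047] q [ 0.7697 -0.2058  1.6863 -0.0016  1.6625 -1.0034] p [0.2843 0.3263 0.2214] F [-0.9618  0.3572 -0.5852] 0.6833
```

Request:
arm_command:
  deltas:
    - {"x": -0.49, "y": -0.97, "z": 0.3, "rx": 0, "ry": 0, "rz": 0, "grip": 1}
    - {"x": -0.49, "y": -0.97, "z": 0.3, "rx": 0, "ry": 0, "rz": 0, "grip": 1}
    - {"x": -0.49, "y": -0.97, "z": 0.3, "rx": 0, "ry": 0, "rz": 0, "grip": 1}
    - {"x": -0.49, "y": -0.97, "z": 0.3, "rx": 0, "ry": 0, "rz": 0, "grip": 1}
    - {"x": -0.49, "y": -0.97, "z": 0.3, "rx": 0, "ry": 0, "rz": 0, "grip": 1}
    - {"x": -0.49, "y": -0.97, "z": 0.3, "rx": 0, "ry": 0, "rz": 0, "grip": 1}
    - {"x": -0.49, "y": -0.97, "z": 0.3, "rx": 0, "ry": 0, "rz": 0, "grip": 1}

```text
clock: 1.27
position: [0.4186, 0.1578, 0.1605]
ee_rot: [0.318, -3.123, 0.002]
wrist_force: [-0.3, 0.4, -0.3]
finger_gap: 0.003
grip_force: 0.0
```

```bash
python3 d.py .42 .155 .061 192 0
python3 - <<'E'
from h import *
T=get_calibration("wrist");cv2.imwrite("pics/w1.png",capture("wrist")[:,:,::-1])
for p in [(.467,.1645,.073),(.637,.022,.125)]: print(proj(T,p))
E
```

```text
xyz [-0.0053 -0.0144  0.4977] rxyz [-0.0005 -0.0019 -0.0043] q [ 0.2781 -0.1271  1.739  -0.0006  1.5327 -1.4954] p [0.4186 0.1578 0.1605] F [-0.257   0.4291 -0.2901] 1.2667
[[312.68558653 274.62190056]]
[[ 75.09513083 476.34213002]]
```

View pics/w1.png

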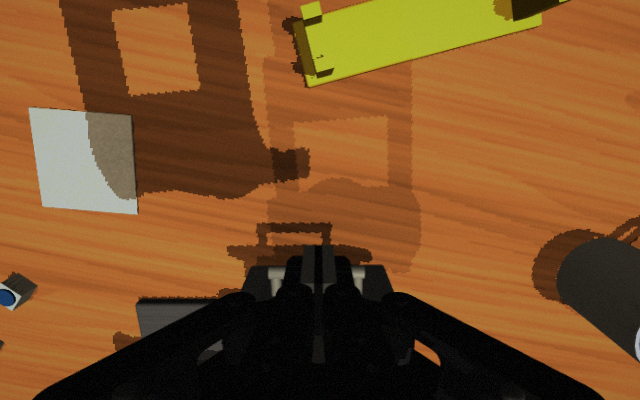

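The wrist view shows the pull's bar ends at about (278,280) and (360,275), straddling the fingers as predicted, with the yellow look-alike rest well clear. Now down, then push.

Request:
arm_command:
  deltas:
    - {"x": 0, "y": -0.01, "z": 0.2, "rx": 0, "ry": 0, "rz": 0, "grip": 1}
    - {"x": 0, "y": -0.01, "z": 0.4, "rx": 0, "ry": 0, "rz": 0, "grip": 1}
    - {"x": 0, "y": -0.01, "z": 0.5, "rx": 0, "ry": 0, "rz": 0, "grip": 1}
    - {"x": 0, "y": -0.01, "z": 0.5, "rx": 0, "ry": 0, "rz": 0, "grip": 1}
    - {"x": -0.06, "y": -0.01, "z": 0.5, "rx": 0, "ry": 0, "rz": 0, "grip": 1}
    - {"x": -0.12, "y": -0.01, "z": 0.5, "rx": 0, "ry": 0, "rz": 0, "grip": 1}
    - {"x": -0.17, "y": -0.01, "z": 0.5, "rx": 0, "ry": 0, "rz": 0, "grip": 1}
    - {"x": -0.22, "y": -0.01, "z": 0.5, "rx": 0, "ry": 0, "rz": 0, "grip": 1}

```text
clock: 1.98
position: [0.4617, 0.1689, 0.0644]
ee_rot: [-0.327, 3.124, 0.001]
wrist_force: [-4.9, -0.9, 1.2]
finger_gap: 0.002
grip_force: 2.0
```

Request:
arm_command:
  deltas:
    - {"x": -0.01, "y": 0, "z": 0, "rx": 0, "ry": 0, "rz": 0, "grip": 1}
    - {"x": -0.02, "y": 0, "z": 0, "rx": 0, "ry": 0, "rz": 0, "grip": 1}
    - {"x": -0.03, "y": 0, "z": 0, "rx": 0, "ry": 0, "rz": 0, "grip": 1}
    - {"x": -0.04, "y": 0, "z": 0, "rx": 0, "ry": 0, "rz": 0, "grip": 1}
    - {"x": -0.05, "y": 0, "z": 0, "rx": 0, "ry": 0, "rz": 0, "grip": 1}

```text
clock: 2.4
position: [0.471, 0.1697, 0.0627]
ee_rot: [-0.325, 3.124, 0.0]
wrist_force: [-3.3, -0.0, 1.8]
finger_gap: -0.002
grip_force: 1.6
```

Request:
arm_command:
  deltas:
    - {"x": -0.01, "y": 0, "z": 0, "rx": 0, "ry": 0, "rz": 0, "grip": 1}
    - {"x": -0.02, "y": 0, "z": 0, "rx": 0, "ry": 0, "rz": 0, "grip": 1}
    - {"x": -0.03, "y": 0, "z": 0, "rx": 0, "ry": 0, "rz": 0, "grip": 1}
    - {"x": -0.04, "y": 0, "z": 0, "rx": 0, "ry": 0, "rz": 0, "grip": 1}

```text
clock: 2.73
position: [0.4791, 0.1711, 0.0623]
ee_rot: [0.325, -3.125, -0.0]
wrist_force: [-4.4, 0.7, 1.2]
finger_gap: -0.001
grip_force: 1.6
```

Request:
arm_command:
  deltas:
    - {"x": -0.01, "y": 0, "z": 0, "rx": 0, "ry": 0, "rz": 0, "grip": 1}
    - {"x": -0.015, "y": 0, "z": 0, "rx": 0, "ry": 0, "rz": 0, "grip": 1}
    - {"x": -0.02, "y": 0, "z": 0, "rx": 0, "ry": 0, "rz": 0, "grip": 1}
    - {"x": -0.02, "y": 0, "z": 0, "rx": 0, "ry": 0, "rz": 0, "grip": 1}

```text
clock: 3.07
position: [0.482, 0.1717, 0.0622]
ee_rot: [0.325, -3.122, 0.001]
wrist_force: [-10.1, -0.3, 5.6]
finger_gap: 0.0
grip_force: 4.7
```

Request:
arm_command:
  deltas:
    - {"x": -0.01, "y": 0, "z": 0, "rx": 0, "ry": 0, "rz": 0, "grip": 1}
    - {"x": -0.015, "y": 0, "z": 0, "rx": 0, "ry": 0, "rz": 0, "grip": 1}
    - {"x": -0.02, "y": 0, "z": 0, "rx": 0, "ry": 0, "rz": 0, "grip": 1}
    - {"x": -0.02, "y": 0, "z": 0, "rx": 0, "ry": 0, "rz": 0, "grip": 1}

```text
clock: 3.4
position: [0.4823, 0.1718, 0.062]
ee_rot: [0.324, -3.111, 0.003]
wrist_force: [-31.4, -6.6, 21.0]
finger_gap: 0.003
grip_force: 16.4
```

Home: 0.3 mm of travel against 31 N. Back off and rise.

Request:
arm_command:
  deltas:
    - {"x": 0.12, "y": 0, "z": 0, "rx": 0, "ry": 0, "rz": 0, "grip": 1}
    - {"x": 0.2, "y": 0, "z": 0, "rx": 0, "ry": 0, "rz": 0, "grip": 1}
    - {"x": 0.2, "y": 0, "z": -0.2, "rx": 0, "ry": 0, "rz": 0, "grip": 1}
    - {"x": 0.2, "y": 0, "z": -0.4, "rx": 0, "ry": 0, "rz": 0, "grip": 1}
    - {"x": 0.2, "y": 0.1, "z": -0.5, "rx": 0, "ry": 0, "rz": 0, "grip": 0.5}
    - {"x": 0.2, "y": 0.3, "z": -0.6, "rx": 0, "ry": 0, "rz": 0, "grip": 0}
    - {"x": 0.2, "y": 0.5, "z": -0.7, "rx": 0, "ry": 0, "rz": 0.1, "grip": 0}
    - {"x": 0.2, "y": 0.7, "z": -0.7, "rx": 0, "ry": 0, "rz": 0.2, "grip": 0}

```text
clock: 4.07
position: [0.4227, 0.2922, 0.2055]
ee_rot: [0.043, 3.134, 0.005]
wrist_force: [0.4, -0.4, -0.0]
finger_gap: 0.566
grip_force: 0.0
```

```bash
python3 d.py .496 -.294 .2 104.9 0
```

```text
xyz [-0.4464 -2.9201  0.0201] rxyz [0.0047 0.0023 0.817 ] q [ 0.5334  0.0286  1.4983 -0.0007  1.6071 -1.0101] p [0.4227 0.2922 0.2055] F [ 0.4246 -0.4151 -0.0251] 4.0667
```

Request:
arm_command:
  deltas:
    - {"x": -0.15, "y": -1, "z": 0, "rx": 0, "ry": 0, "rz": 0, "grip": 0}
    - {"x": -0.15, "y": -1, "z": 0, "rx": 0, "ry": 0, "rz": 0, "grip": 0}
    - {"x": -0.15, "y": -1, "z": 0, "rx": 0, "ry": 0, "rz": 0, "grip": 0}
    - {"x": -0.15, "y": -1, "z": 0, "rx": 0, "ry": 0, "rz": 0, "grip": 0}
    - {"x": -0.15, "y": -1, "z": 0, "rx": 0, "ry": 0, "rz": 0, "grip": 0}

```text
clock: 4.48
position: [0.4476, 0.0879, 0.2015]
ee_rot: [0.032, 3.14, -0.001]
wrist_force: [1.4, -0.4, 0.4]
finger_gap: 1.003
grip_force: 0.0
```

Request:
arm_command:
  deltas:
    - {"x": -0.15, "y": -1, "z": 0, "rx": 0, "ry": 0, "rz": 0.4, "grip": 0}
    - {"x": -0.15, "y": -1, "z": 0, "rx": 0, "ry": 0, "rz": 0.4, "grip": 0}
    - {"x": -0.15, "y": -1, "z": 0, "rx": 0, "ry": 0, "rz": 0.4, "grip": 0}
    - {"x": -0.15, "y": -1, "z": 0, "rx": 0, "ry": 0, "rz": 0.4, "grip": 0}
    - {"x": -0.15, "y": -1, "z": 0, "rx": 0, "ry": 0, "rz": 0.4, "grip": 0}
    - {"x": -0.15, "y": -1, "z": 0, "rx": 0, "ry": 0, "rz": 0.4, "grip": 0}

```text
clock: 4.98
position: [0.4734, -0.1163, 0.2012]
ee_rot: [1.02, 2.97, -0.004]
wrist_force: [-0.8, 0.7, 0.3]
finger_gap: 0.997
grip_force: 0.0
```

```bash
python3 d.py .496 -.294 .2 104.9 0
```

```text
xyz [-0.6349 -0.6317  0.0087] rxyz [-0.0005  0.0018  0.4133] q [-0.3154 -0.0397  1.5747 -0.0023  1.6048 -1.2247] p [ 0.4734 -0.1163  0.2012] F [-0.7653  0.7137  0.2656] 4.9833
```

Request:
arm_command:
  deltas:
    - {"x": -0.63, "y": -0.63, "z": 0, "rx": 0, "ry": 0, "rz": 0.41, "grip": 0}
    - {"x": -0.63, "y": -0.63, "z": 0, "rx": 0, "ry": 0, "rz": 0.41, "grip": 0}
    - {"x": -0.63, "y": -0.63, "z": 0, "rx": 0, "ry": 0, "rz": 0.41, "grip": 0}
    - {"x": -0.63, "y": -0.63, "z": 0, "rx": 0, "ry": 0, "rz": 0.41, "grip": 0}
    - {"x": -0.63, "y": -0.63, "z": 0, "rx": 0, "ry": 0, "rz": 0.41, "grip": 0}
    - {"x": -0.63, "y": -0.63, "z": 0, "rx": 0, "ry": 0, "rz": 0.41, "grip": 0}
    - {"x": -0.63, "y": -0.63, "z": 0, "rx": 0, "ry": 0, "rz": 0.41, "grip": 0}

```text
clock: 5.57
position: [0.4974, -0.2874, 0.2009]
ee_rot: [-1.892, -2.508, -0.0]
wrist_force: [-0.4, 1.0, -0.5]
finger_gap: 1.0
grip_force: 0.0
```

```bash
python3 d.py .496 -.294 .2 104.9 0;  python3 - <<'E'
from h import *
c=get_calibration("wrist");im=capture("wrist")[:,:,::-1]
cv2.imwrite("pics/w2.png",im)
t=capture("top")[:,:,::-1]; cv2.imwrite("pics/top1.png",t)
u=np.array([np.cos(np.radians(104.9)),np.sin(np.radians(104.9)),0]);g=np.array([.496,-.294,.055])
print(proj(c,[g,g+.135*u,g+.045*u,g-.053*u]))
E
```

```text
xyz [-0.0296 -0.0159  0.0044] rxyz [-0.0001 -0.0002  0.0117] q [-0.5883  0.207   1.3143  0.0001  1.6206 -0.8667] p [ 0.4974 -0.2874  0.2009] F [-0.4364  0.996  -0.4643] 5.5667
[[314.43580475 198.14585231]
 [316.96974649  27.52219936]
 [315.20208217 146.15892481]
 [313.62115289 253.78773609]]
```

View pics/w2.png

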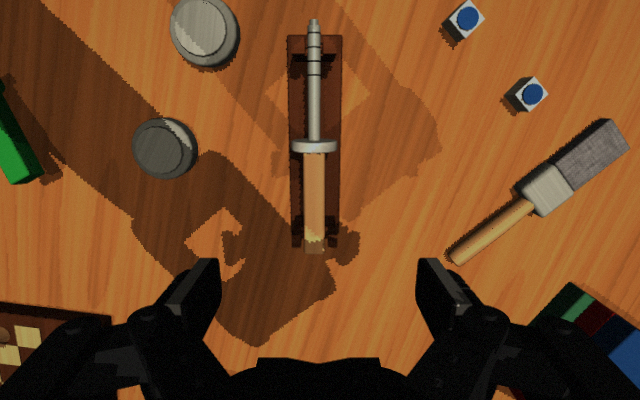

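The wrist view shows the wood-and-steel rod vertically: tip (314,19), collar (314,146), handle end (314,252). Pucks, chalk cubes and brush are all clear of the fingers.

Run:
```python
from h import *
np.set_printoptions(precision=4,suppress=True)
c=get_calibration("wrist")
print(ray(c,(314,200))[0])
tip=onz(c,(314,18.5),.055); col=onz(c,(314.5,139),.055+.019); he=onz(c,(314.5,253),.067); h2=onz(c,(314,170),.067);h3=onz(c,(314.5,230),.067)
print(tip,col,he,np.linalg.norm(tip-col),np.linalg.norm((tip-he)[:2]))
d=(tip-h3)[:2];print(np.degrees(np.arctan2(d[1],d[0])),h2,h3)
d/=np.linalg.norm(d);print("grip from tip",tip[:2]-.135*d,"from collar",col[:2]-.045*d)
```

```text
[ 0.4773 -0.2156  0.3341]
[ 0.4572 -0.1569  0.055 ] [ 0.4821 -0.2419  0.074 ] [ 0.5093 -0.3376  0.067 ] 0.09056778251119595 0.18811243043811146
106.08848485378951 [ 0.4886 -0.2667  0.067 ] [ 0.5034 -0.3168  0.067 ]
grip from tip [ 0.4946 -0.2866] from collar [ 0.4945 -0.2851]
```

```bash
python3 d.py .4947 -.2862 .047 106.1 0
```

```text
xyz [ 0.0036 -0.0145  0.7719] rxyz [0.0002 0.     0.0005] q [-0.5862  0.205   1.3155  0.0002  1.6208 -0.868 ] p [ 0.4976 -0.2861  0.2014] F [0.217  0.504  0.0604] 5.6667
```

Request:
arm_command:
  deltas:
    - {"x": 0.004, "y": -0.015, "z": 0.2, "rx": 0, "ry": 0, "rz": 0, "grip": 0}
    - {"x": 0.004, "y": -0.015, "z": 0.4, "rx": 0, "ry": 0, "rz": 0, "grip": 0}
    - {"x": 0.004, "y": -0.015, "z": 0.6, "rx": 0, "ry": 0, "rz": 0, "grip": 0}
    - {"x": 0.004, "y": -0.015, "z": 0.72, "rx": 0, "ry": 0, "rz": 0, "grip": 0}
    - {"x": 0.004, "y": -0.015, "z": 0.77, "rx": 0, "ry": 0, "rz": 0, "grip": 0}
    - {"x": 0.004, "y": -0.015, "z": 0.77, "rx": 0, "ry": 0, "rz": 0, "grip": 0}

```text
clock: 6.17
position: [0.4934, -0.2852, 0.0451]
ee_rot: [-1.886, -2.507, 0.0]
wrist_force: [-0.4, 0.5, -0.3]
finger_gap: 0.999
grip_force: 0.0
```

Request:
arm_command:
  deltas:
    - {"x": 0, "y": 0, "z": 0, "rx": 0, "ry": 0, "rz": 0, "grip": 1}
    - {"x": 0, "y": 0, "z": 0, "rx": 0, "ry": 0, "rz": 0, "grip": 1}
    - {"x": 0, "y": 0, "z": 0, "rx": 0, "ry": 0, "rz": 0, "grip": 1}
    - {"x": 0, "y": 0, "z": 0, "rx": 0, "ry": 0, "rz": 0, "grip": 1}
    - {"x": 0, "y": 0, "z": 0, "rx": 0, "ry": 0, "rz": 0, "grip": 1}
    - {"x": 0, "y": 0, "z": 0, "rx": 0, "ry": 0, "rz": 0, "grip": 1}
    - {"x": 0, "y": 0, "z": 0, "rx": 0, "ry": 0, "rz": 0, "grip": 1}
    - {"x": 0, "y": 0, "z": 0, "rx": 0, "ry": 0, "rz": 0, "grip": 1}
  force: 60

```text
clock: 6.83
position: [0.4948, -0.2874, 0.0484]
ee_rot: [1.891, 2.506, 0.0]
wrist_force: [-0.6, 0.4, 5.5]
finger_gap: 0.198
grip_force: 59.3
```

```bash
python3 d.py .4947 -.2862 .2 106.1 0
```

```text
xyz [ 0.0052  0.0022 -0.7581] rxyz [ 0.0007  0.0008 -0.0019] q [-0.5909  0.3306  1.4831  0.0001  1.3263 -0.8688] p [ 0.4948 -0.2874  0.0484] F [-0.6046  0.375   5.4726] 6.8333
```

Request:
arm_command:
  deltas:
    - {"x": 0, "y": 0, "z": -0.1, "rx": 0, "ry": 0, "rz": 0, "grip": 1}
    - {"x": 0, "y": 0, "z": -0.25, "rx": 0, "ry": 0, "rz": 0, "grip": 1}
    - {"x": 0, "y": 0, "z": -0.4, "rx": 0, "ry": 0, "rz": 0, "grip": 1}
    - {"x": 0, "y": 0, "z": -0.6, "rx": 0, "ry": 0, "rz": 0, "grip": 1}
    - {"x": 0, "y": 0, "z": -0.8, "rx": 0, "ry": 0, "rz": 0, "grip": 1}
    - {"x": 0, "y": 0, "z": -0.95, "rx": 0, "ry": 0, "rz": 0, "grip": 1}
    - {"x": 0, "y": 0, "z": -0.95, "rx": 0, "ry": 0, "rz": 0, "grip": 1}

```text
clock: 7.42
position: [0.496, -0.2883, 0.2453]
ee_rot: [1.885, 2.498, 0.001]
wrist_force: [0.7, -1.0, -0.2]
finger_gap: 0.2
grip_force: 58.9
```

```bash
python3 d.py .61 -.13 .26 102 0
```

```text
xyz [ 0.6039  0.7659 -0.073 ] rxyz [0.0052 0.0057 0.0436] q [-0.5909  0.1801  1.2566  0.0001  1.6927 -0.8689] p [ 0.496  -0.2883  0.2453] F [ 0.7152 -1.0365 -0.222 ] 7.4167
```

Request:
arm_command:
  deltas:
    - {"x": 0.6, "y": 0.76, "z": -0.07, "rx": 0, "ry": 0, "rz": 0.04, "grip": 1}
    - {"x": 0.6, "y": 0.76, "z": -0.07, "rx": 0, "ry": 0, "rz": 0.04, "grip": 1}
    - {"x": 0.6, "y": 0.76, "z": -0.07, "rx": 0, "ry": 0, "rz": 0.04, "grip": 1}
    - {"x": 0.6, "y": 0.76, "z": -0.07, "rx": 0, "ry": 0, "rz": 0.04, "grip": 1}
    - {"x": 0.6, "y": 0.76, "z": -0.07, "rx": 0, "ry": 0, "rz": 0.04, "grip": 1}
    - {"x": 0.6, "y": 0.76, "z": -0.07, "rx": 0, "ry": 0, "rz": 0.04, "grip": 1}
    - {"x": 0.6, "y": 0.76, "z": -0.07, "rx": 0, "ry": 0, "rz": 0.04, "grip": 1}

```text
clock: 8.0
position: [0.6078, -0.1286, 0.2497]
ee_rot: [-1.966, -2.448, 0.002]
wrist_force: [-0.6, -0.2, -1.5]
finger_gap: 0.204
grip_force: 59.0
```

```bash
python3 d.py .61 -.13 .26 102 0
python3 - <<'E'
from h import *
c=get_calibration("wrist");im=capture("wrist")[:,:,::-1]
cv2.imwrite("pics/w3.png",im); np.save("w3.npy",c,allow_pickle=True)
print(proj(c,[(.637,.022,.125)]))
E
```

```text
xyz [-0.0089  0.009  -0.0513] rxyz [-0.0013 -0.0006  0.0053] q [-0.2679  0.3283  1.0737 -0.0002  1.7419 -0.4857] p [ 0.6078 -0.1286  0.2497] F [-0.5553 -0.2377 -1.5285] 8.0
[[406.43208613   2.80257761]]
```

View pics/w3.png

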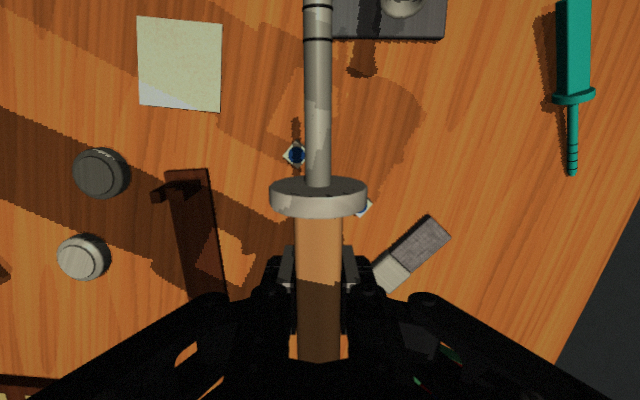

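The rod is held straight, with the collar at (318,195). The tube mouth is just at the picture's edge, around (403,5). I'll move forward for a full look.

Request:
arm_command:
  deltas:
    - {"x": 0.2, "y": 0, "z": -0.2, "rx": 0, "ry": 0, "rz": 0, "grip": 1}
    - {"x": 0.4, "y": 0, "z": -0.25, "rx": 0, "ry": 0, "rz": 0, "grip": 1}
    - {"x": 0.45, "y": 0, "z": -0.25, "rx": 0, "ry": 0, "rz": 0, "grip": 1}
    - {"x": 0.45, "y": 0, "z": -0.25, "rx": 0, "ry": 0, "rz": 0, "grip": 1}
    - {"x": 0.45, "y": 0, "z": -0.25, "rx": 0, "ry": 0, "rz": 0, "grip": 1}

```text
clock: 8.47
position: [0.5878, -0.0425, 0.3017]
ee_rot: [1.97, 2.446, 0.0]
wrist_force: [0.5, -0.0, -1.2]
finger_gap: 0.199
grip_force: 59.2
```

```bash
python3 d.py .61 -.13 .26 102 0
python3 - <<'E'
from h import *
c=get_calibration("wrist");im=capture("wrist")[:,:,::-1]
cv2.imwrite("pics/w4.png",im)
print(proj(c,[(.637,.022,.125)]))
E
```

```text
xyz [-0.4511  0.0148  0.2089] rxyz [0.0004 0.0004 0.0036] q [-0.1346  0.2314  1.0867 -0.0004  1.8227 -0.3498] p [ 0.5878 -0.0425  0.3017] F [ 0.471  -0.0429 -1.1526] 8.4667
[[385.76517058 126.99742188]]
```

View pics/w4.png

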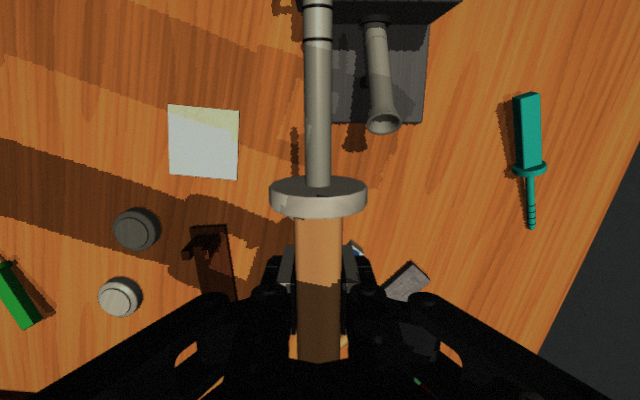

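Run:
```python
import cv2,numpy as np
r=lambda f,x,y,w,h,s:cv2.resize(cv2.imread(f)[y:y+h,x:x+w],None,fx=s,fy=s,interpolation=cv2.INTER_CUBIC)
a=r("pics/w4.png",340,0,100,150,4)
b=r("pics/side0.png",328,172,50,37,8); c=r("pics/top1.png",240,142,100,76,4)
cv2.imwrite("pics/m.png",np.hstack([a,np.vstack([b,c])]))
```

```text
(no output)
```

View pics/m.png

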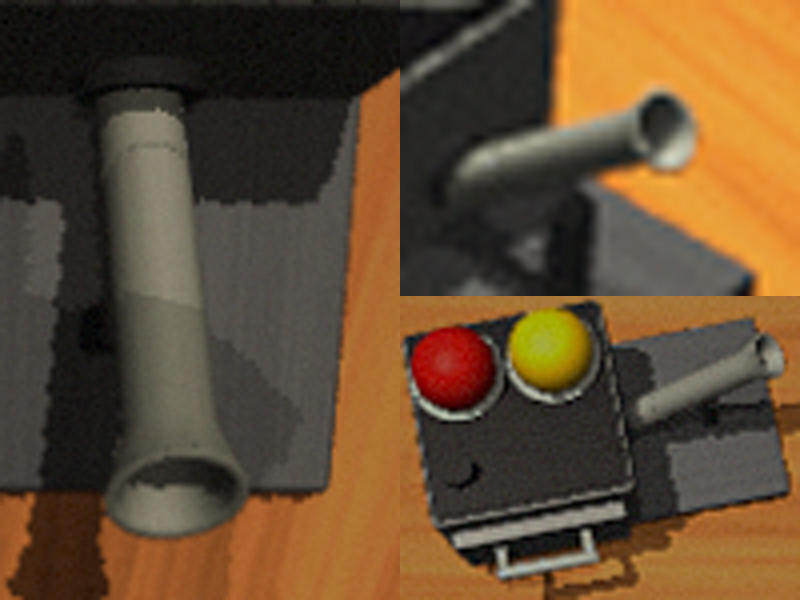

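The montage shows the drawer shut. Mouth rim centre: wrist crop (178,491), side crop (666,130), top crop (768,356).

Run:
```python
from h import *
from scipy.optimize import brentq
np.set_printoptions(precision=4,suppress=True)
W=get_calibration("wrist");S=get_calibration("side");T=get_calibration("top")
w=lambda x,y:(340+(x+.5)/4-.5,(y+.5)/4-.5)
m=w(178,491);s=(360.8,187.8);t=(331.6,156.6)
for n,a,b,c,d in[("ws",W,m,S,s),("ts",T,t,S,s),("wt",W,m,T,t)]: print(n,two(a,b,c,d))
for c,u in((W,m),(S,s),(T,t)): print(onz(c,u,.125))
M=onz(W,m,.125)
p0,p1=np.array(w(145,150)),np.array(w(167,400));n=np.array([p1[1]-p0[1],p0[0]-p1[0]]);n/=np.linalg.norm(n)
def f(az,M=M):
    a=np.radians(az);e=np.radians(40);u=np.array([np.cos(a)*np.cos(e),np.sin(a)*np.cos(e),np.sin(e)])
    return (proj(W,M-.085*u)[0]-p0)@n-(proj(W,M-.015*u)[0]-p0)@n
print("az from slope",brentq(f,-110,-40))
def g(az):
    a=np.radians(az);e=np.radians(40);u=np.array([np.cos(a)*np.cos(e),np.sin(a)*np.cos(e),np.sin(e)])
    return (proj(W,M-.07*u)[0]-p0)@n
print("az from low pt",brentq(g,-110,-40))
```

```text
ws (array([0.6348, 0.0247, 0.1223]), np.float64(0.000334738422697881))
ts (array([0.6358, 0.0241, 0.1228]), np.float64(0.002307590722707773))
wt (array([0.631 , 0.0245, 0.1405]), np.float64(0.0011431400630697742))
[0.6341 0.0249 0.125 ]
[0.6327 0.0222 0.125 ]
[0.6362 0.0236 0.125 ]
az from slope -78.54564220961953
az from low pt -77.7216681172104
```

```bash
python3 - <<'E'
from h import *
np.set_printoptions(precision=2,suppress=True)
W=get_calibration("wrist");o=sensors.get_obs();Rt=R.from_rotvec(o['ee_rot'])
P=lambda x,y,z:proj(W,o['position']+Rt.apply([x+.0462,y,z-.0066]))[0]  # rod frame-ish (tool axes)
for q in [(0,.019,0),(0,-.019,0),(-.008,.019,0),(-.008,-.019,0),(0,0,-.019),(-.008,0,.019),(.06,.005,0),(.06,-.005,0)]: print(q,P(*q))
im=cv2.imread("pics/w4.png");g=cv2.cvtColor(im,cv2.COLOR_BGR2GRAY).astype(int)
for r in (60,100,130,197): print(r,[c for c in range(255,385) if abs(g[r,c+1]-g[r,c-1])>45])
hs=cv2.cvtColor(im,cv2.COLOR_BGR2HSV); print(hs[160:225:4,318].tolist())
E
python3 d.py .61 -.13 .26 102 0
```

```text
(0, 0.019, 0) [367.19 176.44]
(0, -0.019, 0) [268.94 176.55]
(-0.008, 0.019, 0) [366.36 196.37]
(-0.008, -0.019, 0) [269.81 196.47]
(0, 0, -0.019) [318.06 188.6 ]
(-0.008, 0, 0.019) [318.08 185.01]
(0.06, 0.005, 0) [332.62   3.03]
(0.06, -0.005, 0) [303.1    3.07]
60 []
100 [303, 304]
130 [292, 296, 297, 304, 347, 365]
197 [268, 367]
[[25, 43, 138], [25, 48, 134], [23, 46, 133], [23, 48, 138], [23, 47, 137], [24, 46, 133], [23, 45, 136], [25, 50, 61], [26, 36, 57], [20, 53, 29], [21, 44, 172], [21, 45, 174], [21, 46, 179], [20, 47, 174], [22, 48, 174], [15, 155, 173], [15, 156, 172]]
xyz [-0.4474  0.0162  0.2045] rxyz [-0.0005  0.0002  0.0029] q [-0.1358  0.2327  1.0869 -0.0005  1.8226 -0.3499] p [ 0.5879 -0.0432  0.3009] F [ 0.8359  0.0293 -2.365 ] 8.5167
```

```bash
python3 d.py .674 -.162 .276 102 40
```

```text
xyz [-0.6717  0.2949  0.1243] rxyz [ 0.0005 -0.4443  0.0029] q [-0.1358  0.2327  1.0869 -0.0005  1.8226 -0.3499] p [ 0.5879 -0.0432  0.3009] F [ 0.8359  0.0293 -2.365 ] 8.5167
```

Request:
arm_command:
  deltas:
    - {"x": -0.2, "y": 0.1, "z": 0, "rx": 0, "ry": 0, "rz": 0, "grip": 1}
    - {"x": -0.4, "y": 0.2, "z": 0, "rx": 0, "ry": -0.08, "rz": 0, "grip": 1}
    - {"x": -0.6, "y": 0.29, "z": 0.1, "rx": 0, "ry": -0.16, "rz": 0, "grip": 1}
    - {"x": -0.67, "y": 0.29, "z": 0.12, "rx": 0, "ry": -0.24, "rz": 0, "grip": 1}
    - {"x": -0.67, "y": 0.29, "z": 0.12, "rx": 0, "ry": -0.32, "rz": 0, "grip": 1}
    - {"x": -0.67, "y": 0.29, "z": 0.12, "rx": 0, "ry": -0.4, "rz": 0, "grip": 1}
    - {"x": -0.67, "y": 0.295, "z": 0.12, "rx": 0, "ry": -0.444, "rz": 0, "grip": 1}
    - {"x": -0.67, "y": 0.295, "z": 0.12, "rx": 0, "ry": -0.444, "rz": 0, "grip": 1}

```text
clock: 9.18
position: [0.6736, -0.1602, 0.2731]
ee_rot: [1.59, 1.981, -0.586]
wrist_force: [-0.6, 1.0, -1.9]
finger_gap: 0.202
grip_force: 59.3
```

```bash
python3 d.py .661 -.102 .2247 102 40
```

```text
xyz [ 0.3835  0.0025 -0.0059] rxyz [-0.0007 -0.0004  0.0059] q [-0.0437  0.3844  1.0821 -0.674   1.4916 -0.2708] p [ 0.6736 -0.1602  0.2731] F [-0.5609  1.0332 -1.8634] 9.1833
```

Request:
arm_command:
  deltas:
    - {"x": 0.15, "y": 0, "z": 0, "rx": 0, "ry": 0, "rz": 0.006, "grip": 1}
    - {"x": 0.3, "y": 0.0025, "z": -0.006, "rx": 0, "ry": 0, "rz": 0.006, "grip": 1}
    - {"x": 0.38, "y": 0.0025, "z": -0.006, "rx": 0, "ry": 0, "rz": 0.006, "grip": 1}
    - {"x": 0.38, "y": 0.0025, "z": -0.006, "rx": 0, "ry": 0, "rz": 0.006, "grip": 1}
    - {"x": 0.38, "y": 0.0025, "z": -0.006, "rx": 0, "ry": 0, "rz": 0.006, "grip": 1}

```text
clock: 9.6
position: [0.6622, -0.1039, 0.2288]
ee_rot: [1.602, 1.97, -0.576]
wrist_force: [0.8, -1.1, -1.1]
finger_gap: 0.2
grip_force: 59.4
```

```bash
python3 d.py .661 -.102 .2247 102 40
python3 - <<'E'
from h import *
im={}
for n,p in(("wrist","w5"),("side","s5"),("top","t5")):
    c=get_calibration(n); im[n]=capture(n)[:,:,::-1].copy(); cv2.imwrite(f"pics/{p}.png",im[n])
    M=np.array([.6345,.0243,.125]);u=np.array([.1593,-.7493,.6428])
    q=proj(c,[M,M+.03*u,M+.12*u]);print(n,q.round(1).tolist());im[n+'q']=q
def crop(n,w,h,s):
    x,y=(im[n+'q'][1]-[w/2,h/2]).astype(int);x=max(x,0);y=max(y,0);print(n,x,y)
    return cv2.resize(im[n][y:y+h,x:x+w],(w*s,h*s),interpolation=cv2.INTER_CUBIC)
cv2.imwrite("pics/m2.png",np.hstack([crop("wrist",133,200,3)[:,:399],np.vstack([crop("side",66,50,6)[:300,:396],crop("top",66,50,6)[:300,:396]])]))
E
```

```text
xyz [ 0.021  -0.0042  0.009 ] rxyz [ 0.0009 -0.0016 -0.003 ] q [ 0.0446  0.3787  1.177  -0.6878  1.4757 -0.1319] p [ 0.6622 -0.1039  0.2288] F [ 0.8238 -1.0506 -1.135 ] 9.6
wrist [[313.9, -216.5], [314.7, -103.5], [316.6, 170.2]]
side [[360.8, 187.2], [367.2, 185.6], [387.6, 180.2]]
top [[331.3, 157.2], [340.0, 153.2], [368.3, 140.4]]
wrist 248 0
side 334 160
top 307 128
```

View pics/m2.png

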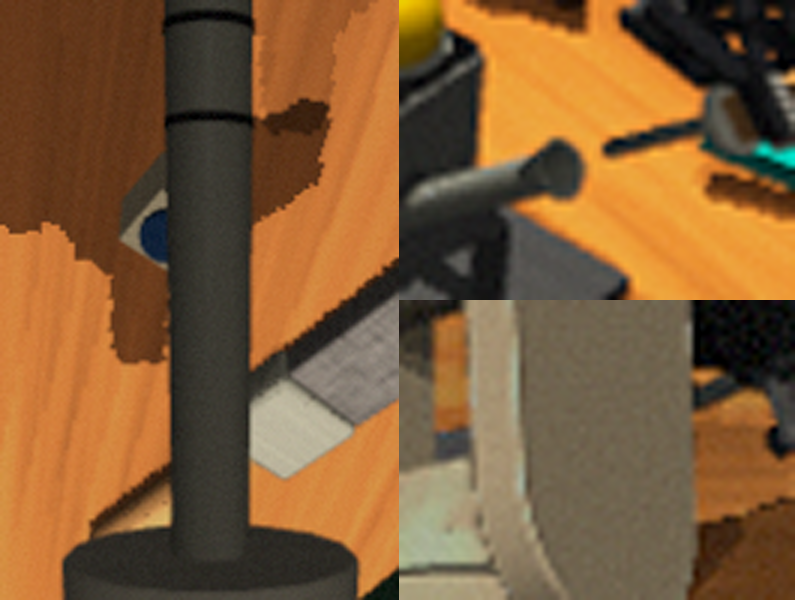

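In the side crop the tip at (606,152) lies on the tube axis, with the rim centre at about (560,168). In the wrist crop the rod runs straight at column ~209. So the rod is aligned, and I'll go in slowly.

Request:
arm_command:
  deltas:
    - {"x": 0.03, "y": -0.004, "z": 0.009, "rx": 0, "ry": 0, "rz": -0.003, "grip": 1}
    - {"x": 0.07, "y": -0.004, "z": 0.009, "rx": 0, "ry": 0, "rz": -0.003, "grip": 1}
    - {"x": 0.11, "y": -0.004, "z": 0.009, "rx": 0, "ry": 0, "rz": -0.003, "grip": 1}
    - {"x": 0.15, "y": -0.004, "z": 0.009, "rx": 0, "ry": 0, "rz": -0.003, "grip": 1}
    - {"x": 0.18, "y": -0.004, "z": 0.009, "rx": 0, "ry": 0, "rz": -0.003, "grip": 1}
    - {"x": 0.2, "y": -0.004, "z": 0.009, "rx": 0, "ry": 0, "rz": -0.003, "grip": 1}
    - {"x": 0.2, "y": -0.004, "z": 0.009, "rx": 0, "ry": 0, "rz": -0.003, "grip": 1}

```text
clock: 10.33
position: [0.6555, -0.0729, 0.2013]
ee_rot: [1.595, 1.974, -0.578]
wrist_force: [0.8, 0.2, -2.3]
finger_gap: 0.193
grip_force: 59.4
```

```bash
python3 d.py .6422 -.0121 .1476 102 40
```

```text
xyz [ 0.411  -0.0011  0.0063] rxyz [ 0.0021 -0.0008  0.0009] q [ 0.095   0.3872  1.2221 -0.6957  1.4645 -0.0646] p [ 0.6555 -0.0729  0.2013] F [ 0.7689  0.2308 -2.2553] 10.3333
```

Request:
arm_command:
  deltas:
    - {"x": 0.02, "y": -0.001, "z": 0.006, "rx": 0, "ry": 0, "rz": 0, "grip": 1}
    - {"x": 0.04, "y": -0.001, "z": 0.006, "rx": 0, "ry": 0, "rz": 0, "grip": 1}
    - {"x": 0.06, "y": -0.001, "z": 0.006, "rx": 0, "ry": 0, "rz": 0, "grip": 1}
    - {"x": 0.08, "y": -0.001, "z": 0.006, "rx": 0, "ry": 0, "rz": 0, "grip": 1}
    - {"x": 0.1, "y": -0.001, "z": 0.006, "rx": 0, "ry": 0, "rz": 0, "grip": 1}
    - {"x": 0.1, "y": -0.001, "z": 0.006, "rx": 0, "ry": 0, "rz": 0, "grip": 1}

```text
clock: 10.83
position: [0.6523, -0.059, 0.1877]
ee_rot: [1.595, 1.974, -0.577]
wrist_force: [0.5, -0.1, -2.3]
finger_gap: 0.2
grip_force: 59.4
```

```bash
python3 d.py .6422 -.0121 .1476 102 40
```

```text
xyz [ 0.3129 -0.0002 -0.0002] rxyz [ 0.0021 -0.0007  0.0005] q [ 0.1176  0.3949  1.2401 -0.6982  1.4594 -0.03  ] p [ 0.6523 -0.059   0.1877] F [ 0.4969 -0.1372 -2.2735] 10.8333
```

Tip about 27 mm in and no side force. Continue.

Request:
arm_command:
  deltas:
    - {"x": 0.03, "y": 0, "z": 0, "rx": 0, "ry": 0, "rz": 0, "grip": 1}
    - {"x": 0.06, "y": 0, "z": 0, "rx": 0, "ry": 0, "rz": 0, "grip": 1}
    - {"x": 0.09, "y": 0, "z": 0, "rx": 0, "ry": 0, "rz": 0, "grip": 1}
    - {"x": 0.12, "y": 0, "z": 0, "rx": 0, "ry": 0, "rz": 0, "grip": 1}
    - {"x": 0.14, "y": 0, "z": 0, "rx": 0, "ry": 0, "rz": 0, "grip": 1}
    - {"x": 0.14, "y": 0, "z": 0, "rx": 0, "ry": 0, "rz": 0, "grip": 1}

```text
clock: 11.33
position: [0.6477, -0.0378, 0.1695]
ee_rot: [1.595, 1.974, -0.578]
wrist_force: [-1.4, 0.8, -1.8]
finger_gap: 0.205
grip_force: 59.4
```

Request:
arm_command:
  deltas:
    - {"x": 0.03, "y": 0, "z": 0, "rx": 0, "ry": 0, "rz": 0, "grip": 1}
    - {"x": 0.06, "y": 0, "z": 0, "rx": 0, "ry": 0, "rz": 0, "grip": 1}
    - {"x": 0.09, "y": 0, "z": 0, "rx": 0, "ry": 0, "rz": 0, "grip": 1}
    - {"x": 0.11, "y": 0, "z": 0, "rx": 0, "ry": 0, "rz": 0, "grip": 1}
    - {"x": 0.12, "y": 0, "z": 0, "rx": 0, "ry": 0, "rz": 0, "grip": 1}
    - {"x": 0.12, "y": 0, "z": 0, "rx": 0, "ry": 0, "rz": 0, "grip": 1}

```text
clock: 11.83
position: [0.6441, -0.0203, 0.1547]
ee_rot: [1.595, 1.973, -0.577]
wrist_force: [-0.1, -0.5, -1.7]
finger_gap: 0.202
grip_force: 59.4
```

```bash
python3 d.py .6422 -.0121 .1476 102 40
```

```text
xyz [ 0.0549 -0.0008  0.0003] rxyz [ 0.0022 -0.0006  0.0003] q [ 0.1811  0.4232  1.272  -0.7026  1.4539  0.058 ] p [ 0.6441 -0.0203  0.1547] F [-0.0603 -0.4848 -1.6886] 11.8333
```

About 11 mm left; small steps until contact.

Request:
arm_command:
  deltas:
    - {"x": 0.01, "y": 0, "z": 0, "rx": 0, "ry": 0, "rz": 0, "grip": 1}
    - {"x": 0.02, "y": 0, "z": 0, "rx": 0, "ry": 0, "rz": 0, "grip": 1}
    - {"x": 0.03, "y": 0, "z": 0, "rx": 0, "ry": 0, "rz": 0, "grip": 1}
    - {"x": 0.035, "y": 0, "z": 0, "rx": 0, "ry": 0, "rz": 0, "grip": 1}
    - {"x": 0.035, "y": 0, "z": 0, "rx": 0, "ry": 0, "rz": 0, "grip": 1}

```text
clock: 12.25
position: [0.6431, -0.0153, 0.1505]
ee_rot: [1.595, 1.973, -0.577]
wrist_force: [0.3, -0.2, -1.8]
finger_gap: 0.201
grip_force: 59.4
```

Request:
arm_command:
  deltas:
    - {"x": 0.005, "y": 0, "z": 0, "rx": 0, "ry": 0, "rz": 0, "grip": 1}
    - {"x": 0.01, "y": 0, "z": 0, "rx": 0, "ry": 0, "rz": 0, "grip": 1}
    - {"x": 0.015, "y": 0, "z": 0, "rx": 0, "ry": 0, "rz": 0, "grip": 1}
    - {"x": 0.02, "y": 0, "z": 0, "rx": 0, "ry": 0, "rz": 0, "grip": 1}
    - {"x": 0.02, "y": 0, "z": 0, "rx": 0, "ry": 0, "rz": 0, "grip": 1}

```text
clock: 12.67
position: [0.6425, -0.0123, 0.1481]
ee_rot: [1.595, 1.973, -0.577]
wrist_force: [-0.7, 0.9, -1.2]
finger_gap: 0.202
grip_force: 59.4
```

Request:
arm_command:
  deltas:
    - {"x": 0.005, "y": 0, "z": 0, "rx": 0, "ry": 0, "rz": 0, "grip": 1}
    - {"x": 0.01, "y": 0, "z": 0, "rx": 0, "ry": 0, "rz": 0, "grip": 1}
    - {"x": 0.015, "y": 0, "z": 0, "rx": 0, "ry": 0, "rz": 0, "grip": 1}
    - {"x": 0.015, "y": 0, "z": 0, "rx": 0, "ry": 0, "rz": 0, "grip": 1}

```text
clock: 13.0
position: [0.6424, -0.0121, 0.1482]
ee_rot: [1.596, 1.967, -0.579]
wrist_force: [-0.7, -8.7, 3.0]
finger_gap: 0.198
grip_force: 59.2
```

Request:
arm_command:
  deltas:
    - {"x": 0.004, "y": 0, "z": 0, "rx": 0, "ry": 0, "rz": 0, "grip": 1}
    - {"x": 0.008, "y": 0, "z": 0, "rx": 0, "ry": 0, "rz": 0, "grip": 1}
    - {"x": 0.01, "y": 0, "z": 0, "rx": 0, "ry": 0, "rz": 0, "grip": 1}
    - {"x": 0.01, "y": 0, "z": 0, "rx": 0, "ry": 0, "rz": 0, "grip": 1}

```text
clock: 13.33
position: [0.6424, -0.012, 0.1482]
ee_rot: [1.596, 1.964, -0.58]
wrist_force: [-0.1, -13.9, 7.7]
finger_gap: 0.197
grip_force: 59.1
```

Request:
arm_command:
  deltas:
    - {"x": 0.005, "y": 0, "z": 0, "rx": 0, "ry": 0, "rz": 0, "grip": 1}
    - {"x": 0.01, "y": 0, "z": 0, "rx": 0, "ry": 0, "rz": 0, "grip": 1}
    - {"x": 0.01, "y": 0, "z": 0, "rx": 0, "ry": 0, "rz": 0, "grip": 1}
    - {"x": 0.01, "y": 0, "z": 0, "rx": 0, "ry": 0, "rz": 0, "grip": 1}

```text
clock: 13.67
position: [0.6424, -0.0119, 0.1482]
ee_rot: [1.596, 1.961, -0.582]
wrist_force: [-0.9, -19.4, 10.7]
finger_gap: 0.197
grip_force: 59.1
```

Request:
arm_command:
  deltas:
    - {"x": -0.03, "y": 0, "z": 0, "rx": 0, "ry": 0, "rz": 0, "grip": 1}
    - {"x": -0.06, "y": 0, "z": 0, "rx": 0, "ry": 0, "rz": 0, "grip": 1}
    - {"x": -0.1, "y": 0, "z": 0, "rx": 0, "ry": 0, "rz": 0, "grip": 1}
    - {"x": -0.15, "y": 0, "z": 0, "rx": 0, "ry": 0, "rz": 0, "grip": 1}
    - {"x": -0.2, "y": 0, "z": 0, "rx": 0, "ry": 0, "rz": 0, "grip": 1}
    - {"x": -0.25, "y": 0, "z": 0, "rx": 0, "ry": 0, "rz": 0, "grip": 1}
    - {"x": -0.3, "y": 0, "z": 0, "rx": 0, "ry": 0, "rz": 0, "grip": 1}
    - {"x": -0.35, "y": 0, "z": 0, "rx": 0, "ry": 0, "rz": 0, "grip": 1}

```text
clock: 14.33
position: [0.6527, -0.0605, 0.1894]
ee_rot: [1.596, 1.972, -0.576]
wrist_force: [0.7, 0.3, -0.4]
finger_gap: 0.197
grip_force: 59.4
```

```bash
python3 d.py .674 -.162 .276 102 40
```

```text
xyz [-0.6755 -0.001   0.0013] rxyz [ 0.0025 -0.0005 -0.0004] q [ 0.1153  0.3937  1.2383 -0.6983  1.4596 -0.0322] p [ 0.6527 -0.0605  0.1894] F [ 0.7473  0.3231 -0.4362] 14.3333
```

Request:
arm_command:
  deltas:
    - {"x": -0.07, "y": 0, "z": 0, "rx": 0, "ry": 0, "rz": 0, "grip": 1}
    - {"x": -0.15, "y": 0, "z": 0, "rx": 0, "ry": 0, "rz": 0, "grip": 1}
    - {"x": -0.25, "y": 0, "z": 0, "rx": 0, "ry": 0, "rz": 0, "grip": 1}
    - {"x": -0.35, "y": 0, "z": 0, "rx": 0, "ry": 0, "rz": 0, "grip": 1}
    - {"x": -0.45, "y": 0, "z": 0, "rx": 0, "ry": 0, "rz": 0, "grip": 1}
    - {"x": -0.57, "y": 0, "z": 0, "rx": 0, "ry": 0, "rz": 0, "grip": 1}
    - {"x": -0.68, "y": 0, "z": 0, "rx": 0, "ry": 0, "rz": 0, "grip": 1}
    - {"x": -0.68, "y": 0, "z": 0, "rx": 0, "ry": 0, "rz": 0, "grip": 1}

```text
clock: 15.0
position: [0.6746, -0.1655, 0.281]
ee_rot: [1.598, 1.964, -0.574]
wrist_force: [-0.1, -0.7, -0.0]
finger_gap: 0.2
grip_force: 59.4
```

```bash
python3 d.py .5 -.2 .25 102 0
python3 - <<'E'
from h import *
np.set_printoptions(precision=2,suppress=True)
# slip check: ring/collar edges along column 318 of the wrist view versus w4
for g in (cv2.imread("pics/w5.png"),capture("wrist")[:,:,::-1]):
    v=cv2.cvtColor(np.ascontiguousarray(g),cv2.COLOR_BGR2GRAY)[:,312:324].mean(1); d=np.diff(v)
    print([(i,round(d[i])) for i in range(399) if abs(d[i])>9])
E
```

```text
xyz [ 0.1039 -0.8913  0.1048] rxyz [ 0.0051  0.4461 -0.0027] q [-0.0517  0.3792  1.0741 -0.6731  1.4893 -0.2694] p [ 0.6746 -0.1655  0.281 ] F [-0.1006 -0.7427 -0.022 ] 15.0
[(2, -24), (3, -23), (5, 14), (6, 30), (35, -13), (36, -24), (37, -13), (39, 35), (40, 16), (196, 18), (218, -10), (278, 17), (279, 37), (280, 35), (361, -24), (362, -80), (363, -55)]
[(2, -26), (3, -21), (5, 13), (6, 33), (35, -11), (36, -27), (37, -15), (39, 36), (40, 15), (196, 21), (274, 29), (275, 12), (278, 18), (280, 25), (361, -25), (362, -84), (363, -58)]
```

No slip in the grip. Level the rod and head for the card.

Request:
arm_command:
  deltas:
    - {"x": 0.02, "y": -0.15, "z": 0.02, "rx": 0, "ry": 0.07, "rz": 0, "grip": 1}
    - {"x": 0.04, "y": -0.3, "z": 0.04, "rx": 0, "ry": 0.14, "rz": 0, "grip": 1}
    - {"x": 0.06, "y": -0.45, "z": 0.06, "rx": 0, "ry": 0.21, "rz": 0, "grip": 1}
    - {"x": 0.08, "y": -0.6, "z": 0.08, "rx": 0, "ry": 0.28, "rz": 0, "grip": 1}
    - {"x": 0.1, "y": -0.75, "z": 0.1, "rx": 0, "ry": 0.35, "rz": 0, "grip": 1}
    - {"x": 0.1, "y": -0.89, "z": 0.1, "rx": 0, "ry": 0.42, "rz": 0, "grip": 1}
    - {"x": 0.1, "y": -0.89, "z": 0.1, "rx": 0.005, "ry": 0.446, "rz": 0, "grip": 1}
    - {"x": 0.1, "y": -0.89, "z": 0.1, "rx": 0.005, "ry": 0.446, "rz": 0, "grip": 1}

```text
clock: 15.72
position: [0.4986, -0.1979, 0.2467]
ee_rot: [-1.977, -2.432, 0.001]
wrist_force: [1.1, -0.7, -2.4]
finger_gap: 0.2
grip_force: 59.6
```

```bash
python3 d.py .467 -.181 .1435 102 0
```

```text
xyz [ 0.1123 -0.1346  0.5174] rxyz [-0.0033 -0.0032 -0.0024] q [-0.4471  0.0888  1.3536  0.0008  1.7064 -0.6526] p [ 0.4986 -0.1979  0.2467] F [ 1.1325 -0.7207 -2.3928] 15.7167
```

Request:
arm_command:
  deltas:
    - {"x": 0.04, "y": -0.04, "z": 0.15, "rx": 0, "ry": 0, "rz": 0, "grip": 1}
    - {"x": 0.08, "y": -0.09, "z": 0.3, "rx": 0, "ry": 0, "rz": 0, "grip": 1}
    - {"x": 0.1, "y": -0.13, "z": 0.42, "rx": 0, "ry": 0, "rz": 0, "grip": 1}
    - {"x": 0.11, "y": -0.135, "z": 0.49, "rx": -0.003, "ry": -0.003, "rz": -0.002, "grip": 1}
    - {"x": 0.112, "y": -0.135, "z": 0.517, "rx": -0.003, "ry": -0.003, "rz": -0.002, "grip": 1}
    - {"x": 0.112, "y": -0.135, "z": 0.517, "rx": -0.003, "ry": -0.003, "rz": -0.002, "grip": 1}
    - {"x": 0.112, "y": -0.135, "z": 0.517, "rx": -0.003, "ry": -0.003, "rz": -0.002, "grip": 1}
    - {"x": 0.112, "y": -0.135, "z": 0.517, "rx": -0.003, "ry": -0.003, "rz": -0.002, "grip": 1}

```text
clock: 16.38
position: [0.4692, -0.1801, 0.1455]
ee_rot: [1.97, 2.442, -0.0]
wrist_force: [0.5, -0.7, -1.2]
finger_gap: 0.2
grip_force: 59.6
```

Request:
arm_command:
  deltas:
    - {"x": 0, "y": 0, "z": 0, "rx": 0, "ry": 0, "rz": 0, "grip": 1}
    - {"x": 0, "y": 0, "z": 0, "rx": 0, "ry": 0, "rz": 0, "grip": 1}
    - {"x": 0, "y": 0, "z": 0, "rx": 0, "ry": 0, "rz": 0, "grip": 1}
    - {"x": 0, "y": 0, "z": 0, "rx": 0, "ry": 0, "rz": 0, "grip": 1}
    - {"x": 0, "y": 0, "z": 0, "rx": 0, "ry": 0, "rz": 0, "grip": 1}
    - {"x": 0, "y": 0, "z": 0, "rx": 0, "ry": 0, "rz": 0, "grip": 1}

```text
clock: 16.88
position: [0.4682, -0.1801, 0.1441]
ee_rot: [1.973, 2.443, -0.001]
wrist_force: [-0.4, 0.3, -2.4]
finger_gap: 0.202
grip_force: 59.6
```

```bash
python3 d.py .467 -.181 .1435 102 0
python3 - <<'E'
from h import *
np.set_printoptions(precision=3,suppress=True)
# card centre again (side view), rod wood handle seen, drawer bar in top view
for n in("side","top"):
    c=get_calibration(n);im=np.ascontiguousarray(capture(n)[:,:,::-1]);cv2.imwrite(f"pics/end_{n}.png",im)
    o=sensors.get_obs();Rt=R.from_rotvec(o['ee_rot']);tip=o['position']+Rt.apply([.133,0,-.0066])
    col=o['position']+Rt.apply([.043,0,-.0066])
    print(n,"tip",tip,proj(c,[tip,col]).tolist())
    # wood-free bright/grey shaft pixels near predicted tip
    x,y=proj(c,tip)[0].astype(int);h=cv2.cvtColor(im,cv2.COLOR_BGR2HSV)[y-8:y+9,x-14:x+15]
    print(h[::2,::2,1])
E
```

```text
xyz [-0.0032 -0.0066  0.003 ] rxyz [0.0004 0.001  0.0016] q [-0.4404  0.0391  1.6118 -0.0008  1.4893 -0.6523] p [ 0.4682 -0.1801  0.1441] F [-0.4364  0.312  -2.4157] 16.8833
side tip [ 0.44 -0.05  0.15] [[324.1446616288139, 218.68306508958148], [349.1345503889556, 234.2991477795993]]
[[200 197 190  73  46  25  20  20   5  11   6  14  17  21  16]
 [198 202 212 205 201  22   7  16  16  17  21  16  15  16  12]
 [199 199 208 207 202 204 160  33   7  10  21  21  15  19  17]
 [193 190 190 207 202 205 205 186  47  10  20  14  17  15  16]
 [186 189 194 187 202 200 210  78 103 216  40  13  11  12  15]
 [192 185 187 194 191 190 194  42  26  74 192 123  18  13  16]
 [201 191 190 190 191 190 189 198 135  21  27 142 205  54  15]
 [195 195 189 192 188 189 195 185 194 200  22  27  54 161 185]
 [198 195 194 185 192 188 193 191 192 193 201 166  13  22  73]]
top tip [ 0.44 -0.05  0.15] [[360.27659206562396, 228.15788949954575], [395.15603769208366, 221.2691128044434]]
[[ 92  92  72  62  12  36  30  31  34  44  45  28 204 185 191]
 [ 15  13  16   9  16  19  12  52  43  42  43  41 222 195 179]
 [ 12  13  12  10  13  12  12  44  44  48  44  41  32  17  23]
 [  6  13  12  12  10  13  52  46  28  42  32  29  26  21  25]
 [ 13  11  17  21  51  51  42  41  33  38  29  20  20 188 177]
 [ 16   6  10  47  52  37  44  46  44  46  11  14  27 190 181]
 [ 15  10  13  12   9  51  42  34  45  45  15  14  18 197 184]
 [ 12   9  12  12  51  41  43  43  49  15   9  13  17 204 192]
 [ 12  10  13  12  42  42  45  45  45  15  18  15  12 252 173]]
```

Run:
```python
from h import *
im=cv2.imread("pics/end_side.png");h=cv2.cvtColor(im,cv2.COLOR_BGR2HSV)
c=get_calibration("side");p=proj(c,[(.4402,-.05,.15),(.4589,-.138,.15)]);k=(p[1]-p[0])
pts=[]
for x in range(325,347):
    yp=p[0,1]+(x-p[0,0])*k[1]/k[0]
    rows=[y for y in range(int(yp)-5,int(yp)+7) if h[y,x,1]<110]
    pts.append((x,round(yp,1),rows))
for q in pts[::2]: print(q)
# drawer: top-view difference vs just after the push
a,b=cv2.imread("pics/top1.png"),cv2.imread("pics/end_top.png")
print("drawer diff",np.abs(a[200:226,250:300].astype(int)-b[200:226,250:300]).mean(), "bg",np.abs(a[100:126,130:150].astype(int)-b[100:126,130:150]).mean())
```

```text
(325, np.float64(219.3), [214, 215, 218, 219, 220, 221])
(327, np.float64(220.6), [215, 216, 220, 221, 222])
(329, np.float64(221.8), [216, 217, 221, 222, 223])
(331, np.float64(223.1), [218, 219, 222, 223, 224])
(333, np.float64(224.4), [219, 220, 223, 224, 225, 226])
(335, np.float64(225.6), [220, 221, 225, 226, 227])
(337, np.float64(226.9), [221, 222, 226, 227, 228])
(339, np.float64(228.1), [223, 224, 227, 228, 229, 230])
(341, np.float64(229.4), [224, 225, 228, 229, 230, 231])
(343, np.float64(230.7), [225, 226, 229, 230, 231, 232])
(345, np.float64(231.9), [226, 227, 231, 232])
drawer diff 3.7141025641025642 bg 3.362820512820513
```

The shaft follows the level line to within half a pixel, the tip is over the card at about 0.15 m, and the drawer is unchanged. Handing in.

```bash
python3 -c "
from station import order
print(order.job_done())"
```

```text
the job is handed in; nothing more can be done
None
```

The job is handed in: I pushed the drawer home, slid the rod into the tube until its collar stopped on the rim, and drew it out. It finished held level and still, tip over the card about 15 cm above the bench, with the drawer still shut.

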